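# Find the key that opens the cash till

### The job

One of the three keys in the wooden block opens the cash till. Try them in its lock (fully down, then clockwise) until one turns and the drawer springs open; put every key that does not turn back upright in the block and leave the right one in the lock. Do not knock over or push the wine bottles or the glass.

Things in the scene. Friction and masses are not known exactly. Their poses are not given: they have to be found in the camera images.
- key_1_head (a point): Black disc head of a steel key (one of three), 28 mm across (y), 10 mm thick (x: grip across it); point at its centre. Key upright, z up, 50 to 100 g. Collar 20 mm across, underside 28 mm below the point; then 36 mm of blade with bits both sides, 25 mm wide along y, 5 mm thick. Keys differ only in the height of a notch in the bits; which one fits the lock changes each time.
- key_2_head (a point): Black disc head of a steel key (one of three), 28 mm across (y), 10 mm thick (x: grip across it); point at its centre. Key upright, z up, 50 to 100 g. Collar 20 mm across, underside 28 mm below the point; then 36 mm of blade with bits both sides, 25 mm wide along y, 5 mm thick. Keys differ only in the height of a notch in the bits; which one fits the lock changes each time.
- key_3_head (a point): Black disc head of a steel key (one of three), 28 mm across (y), 10 mm thick (x: grip across it); point at its centre. Key upright, z up, 50 to 100 g. Collar 20 mm across, underside 28 mm below the point; then 36 mm of blade with bits both sides, 25 mm wide along y, 5 mm thick. Keys differ only in the height of a notch in the bits; which one fits the lock changes each time.
- keyhole (a point): Centre of the key slot in the deck of the grey cash till, 100 mm above the table. Slot 28 mm along y, 8 mm along x (x to the till's back, z up), with a mouth sloped over 3 mm all round, in a brass disc; the ring round it stands 2 mm proud. Every key goes straight down into it, bits along y, either way round, till its collar sits on the disc (it turns only if within 2 mm of that), its head's centre 28 mm above this point.
- plug (a joint): The lock's brass disc: 0 rad locked, grows clockwise seen from above, stops at 1.4. The right key turns it against a light spring (0.03 to 0.1 N m); the drawer is freed at about 0.8 to 0.95 rad. The key has about 0.12 rad of play in the slot. The two wrong keys jam with the disc below 0.4 rad. Let go, the disc springs back to 0, with the key in it.
- drawer (a joint): Spring drawer in the till's front (towards the robot): 0 m shut and locked; springs out to 0.045 m once the lock is turned, and stays out.
- till: Cash till, fixed: 180 mm deep (x), 210 mm wide (y), 100 mm high; origin at the centre of its underside, x to its back. The keyhole is 45 mm in front of its centre. A carrying handle lies flat on the rear of its deck, 9 mm high.
- key_block: Wooden key block, 56 x 170 x 45 mm, fixed; origin at the centre of its underside, z up. Slots at y = -52, 0, +52 mm, each 31 mm along y, 11.5 mm along x, mouths bevelled 3 mm, 40 mm deep. A key stands in each, collar on the block's top, bits along y, head's centre 73 mm above the table.
- glass: Stemmed tasting glass, 65 mm across, 155 mm high, to the right behind the till; origin at the centre of its foot.
- bottle_a: Wine bottle, 74 mm across, 321 mm high, to the right of the till, the farther of two; origin at the centre of its foot.
Not all that is in view belongs to the job. Leave any purple look-alike of the part that bears key_1_head alone.

How it is judged:
At the end, for the whole second after the job is handed in: Drawer out by more than 35 mm; one key in the lock (head within 8 mm of its axis, 22 to 34 mm above the deck); the other two in slots of the block (head over the block, 64 to 80 mm above the table); all three keys upright within 0.25 rad (value of joint drawer above 0.035 m and (((horizontal distance between key_1_head and keyhole below 0.008 m and z of key_1_head in the frame of keyhole between 0.022 and 0.034 m and angle between key_1_head's own z axis and vertical below 0.25 rad) and (x of key_2_head in the frame of key_block between -0.02 and 0.02 m and y of key_2_head in the frame of key_block between -0.075 and 0.075 m and z of key_2_head in the frame of key_block between 0.064 and 0.08 m and angle between key_2_head's own z axis and vertical below 0.25 rad) and (x of key_3_head in the frame of key_block between -0.02 and 0.02 m and y of key_3_head in the frame of key_block between -0.075 and 0.075 m and z of key_3_head in the frame of key_block between 0.064 and 0.08 m and angle between key_3_head's own z axis and vertical below 0.25 rad)) or ((horizontal distance between key_2_head and keyhole below 0.008 m and z of key_2_head in the frame of keyhole between 0.022 and 0.034 m and angle between key_2_head's own z axis and vertical below 0.25 rad) and (x of key_1_head in the frame of key_block between -0.02 and 0.02 m and y of key_1_head in the frame of key_block between -0.075 and 0.075 m and z of key_1_head in the frame of key_block between 0.064 and 0.08 m and angle between key_1_head's own z axis and vertical below 0.25 rad) and (x of key_3_head in the frame of key_block between -0.02 and 0.02 m and y of key_3_head in the frame of key_block between -0.075 and 0.075 m and z of key_3_head in the frame of key_block between 0.064 and 0.08 m and angle between key_3_head's own z axis and vertical below 0.25 rad)) or ((horizontal distance between key_3_head and keyhole below 0.008 m and z of key_3_head in the frame of keyhole between 0.022 and 0.034 m and angle between key_3_head's own z axis and vertical below 0.25 rad) and (x of key_1_head in the frame of key_block between -0.02 and 0.02 m and y of key_1_head in the frame of key_block between -0.075 and 0.075 m and z of key_1_head in the frame of key_block between 0.064 and 0.08 m and angle between key_1_head's own z axis and vertical below 0.25 rad) and (x of key_2_head in the frame of key_block between -0.02 and 0.02 m and y of key_2_head in the frame of key_block between -0.075 and 0.075 m and z of key_2_head in the frame of key_block between 0.064 and 0.08 m and angle between key_2_head's own z axis and vertical below 0.25 rad)))); the robot touches nothing.
It fails at once if the glass or the bottle is pushed more than 30 mm or knocked over (distance of any of glass, bottle_a from where it was at the start of the episode above 0.03 m or angle between any of glass, bottle_a's own z axis and vertical above 0.5 rad).
It also fails if it takes over 72 s, if anything falls off the work surface, if the arm or the gripper's body presses on something with over 40 N, if the wrist force passes 120 N, or if a joint passes its speed limit or range.

### The arm

A 7-joint arm with a two-finger parallel gripper is mounted at the origin on the work surface; the furniture and walls round the work are solid. World frame = base frame: x ahead of the robot, y to its left, z up, the work surface at z = 0. Lengths are in m, angles in rad, forces in N, time in s.
With the tool pointing down it reaches from about 0.375 to 0.925 m from the base axis. Payload 3.1 kg.
Tool frame: the origin (TCP) lies between the finger pads; the fingertips stand 19 mm ahead of it and the grasp point (between the pads) is the TCP; z points along the fingers, y is the direction in which the jaws open and shut (so a half turn about z gives the same grasp; the last joint's range is limited). The gripper opens to 85 mm and grips with 20 to 120 N. Pads are 22 mm wide; open, the fingers measure 114 mm over their backs; the gripper's body (76 mm by 85 mm) begins 54 mm behind the grasp point. The pads swing forward as they close: fully open they stand 13 mm farther back than shut.
Start: joints at [-1.373, 0.383, 0.044, 1.598, -0.018, 1.161, -0.05], TCP at [0.189, 0.622, 0.25] pointing down, gripper open.
Joint ranges: [-2.61, 2.61], [-0.41, 2.15], [-1.48, 1.57], [0, 2.5], [-1.57, 4.71], [0.05, 1.97], [-2.85, 2.85]. Speed limits (rad/s): [2.79, 2.79, 3.14, 3.14, 3.14, 3.14, 3.14].

### API

Orientations are given as a unit quaternion [x, y, z, w].
In Python, from bench import move_ptp, movel, move_j, move_gripper, pause, inverse_kinematics, read_camera, camera_params, MotionError, sign_off, look_for, tip_of, read_time_s, read_qpos, read_joint_vel, read_effort, read_eef_pos, read_tcp_rot, read_ft_force, read_ft_torque, read_finger_gap gives the robot as it stands. Calls block until the motion is done:
- move_ptp(position, orientation): joint-space move of the TCP to a pose.
- movel(position, orientation=None, speed=0.15): straight line of the TCP; orientation=None keeps the orientation; speed is the mean speed in m/s.
- move_j(angles): joint-space move.
- move_gripper(opening, effort=None): finger opening in m; effort is the grip in N (None keeps the last); returns when the fingers have stopped.
- pause(seconds).
- inverse_kinematics(position, orientation): joint angles nearest the present ones, or None.
- read_camera(name): name is "scene" or "top" or "wrist"; returns the picture (400x640x3 uint8, red, green, blue); there is no depth.
- camera_params(name): a dict with "K" (3x3 intrinsics, pixels), "camera_from_world" (4x4, takes a point from world to camera coordinates). Camera axes: x right, y down, z forward; pixel columns grow to the right and rows downward; lengths in m; the calibration is good to about 2 mm. A picture is of the moment at which its call begins: read the wrist's pose just before it. camera_params takes no time and is no camera call; for the wrist camera it gives the pose at the moment of the call.
A pose or a line that the arm cannot do raises MotionError and nothing moves.
- sign_off(): hands the job in, once; it reports no verdict.
Trained networks look in the newest picture that a camera, given by its name, has taken for a name from the list of things; names that differ only in an ending like _2 or _b are one class to them, and where a whole thing is asked for, a point or a joint stands for the part that bears it (a point fixed in the world has none). Each returns a list of dicts, best first, with "confidence" (0 to 1); they miss things now and then, are a little off and sometimes report something else, mostly with a low value. They report only what shows in the picture. A call takes as long as a camera call. They do not tell look-alikes from the thing itself.
- look_for(camera, name): "at" ([column, row] in pixels, amid what is visible of it).
- tip_of(camera, name): "at" ([column, row] in pixels: a listed point, or the origin of a listed thing).
Readings, each from a call of its own:
- read_time_s(): time.
- read_qpos(): joint angles.
- read_joint_vel(): joint speeds.
- read_effort(): joint torques, N m.
- read_eef_pos(): TCP position.
- read_tcp_rot(): TCP orientation.
- read_ft_force(): force on the tool from outside, world axes, zero at the start.
- read_ft_torque(): the same for the moment, N m.
- read_finger_gap(): finger opening in m.
Only numpy, scipy, OpenCV 4.12 (cv2) and the standard library are available. Lean on these libraries where they do the work, as an engineer would, in place of code of your own. Each camera call takes 0.05 s, during which the arm holds its last target.

## Working session

There is one attempt and no reset: what is moved stays moved. The work goes in short steps, each a Python script; the robot and the scene stay as the last script left them, time stands still between calls to the robot, and variables do not carry over. Pictures are saved under pics/ and viewed, and the job is handed in when it is done.

```bash
mkdir -p pics; ls
python3 - <<'E'
from bench import *
import cv2,numpy as np
for c in ["scene","top","wrist"]:
    im=read_camera(c); cv2.imwrite(f"pics/{c}0.png",im[:,:,::-1])
    p=camera_params(c); print(c,np.round(p["K"],1).tolist(),np.round(p["camera_from_world"],3).tolist())
    for n in ["key_1_head","keyhole","till","key_block","glass","bottle_a"]:
        try: print(n,[(np.round(d["at"]).tolist(),round(d["confidence"],2)) for d in tip_of(c,n)])
        except Exception as e: print(n,e)
print(read_time_s(),read_eef_pos(),read_tcp_rot(),read_finger_gap())
E
```

```text
pics
scene [[374.1, 0.0, 325.5], [0.0, 374.1, 199.6], [0.0, 0.0, 1.0]] [[-0.77, -0.637, 0.024, 0.409], [-0.274, 0.298, -0.914, 0.266], [0.576, -0.711, -0.404, 0.63], [0.0, 0.0, 0.0, 1.0]]
key_1_head [([253.0, 272.0], 0.76), ([210.0, 261.0], 0.75), ([269.0, 239.0], 0.66)]
keyhole [([329.0, 204.0], 0.83)]
till [([312.0, 232.0], 0.84)]
key_block [([256.0, 303.0], 0.88), ([330.0, 202.0], 0.64)]
glass []
bottle_a [([381.0, 199.0], 0.73)]
top [[396.5, 0.0, 315.1], [0.0, 396.5, 205.0], [0.0, 0.0, 1.0]] [[0.01, -1.0, 0.005, -0.029], [-0.976, -0.011, -0.218, 0.574], [0.218, -0.003, -0.976, 1.047], [0.0, 0.0, 0.0, 1.0]]
key_1_head [([255.0, 202.0], 0.62), ([213.0, 231.0], 0.45), ([206.0, 192.0], 0.42)]
keyhole [([324.0, 208.0], 0.8)]
till []
key_block [([222.0, 234.0], 0.94)]
glass [([392.0, 185.0], 0.57)]
bottle_a [([427.0, 203.0], 0.6)]
wrist [[311.7, 0.0, 322.7], [0.0, 311.7, 193.6], [0.0, 0.0, 1.0]] [[0.293, 0.956, -0.0, -0.651], [0.918, -0.281, 0.281, -0.035], [0.268, -0.082, -0.96, 0.379], [0.0, 0.0, 0.0, 1.0]]
key_1_head []
keyhole []
till []
key_block []
glass []
bottle_a []
1.05 [0.18944633 0.62176928 0.25026   ] [ 1.47353203e-01  9.89083936e-01 -3.07179518e-05 -2.11230021e-05] 0.08587245894611835
```

View pics/scene0.png

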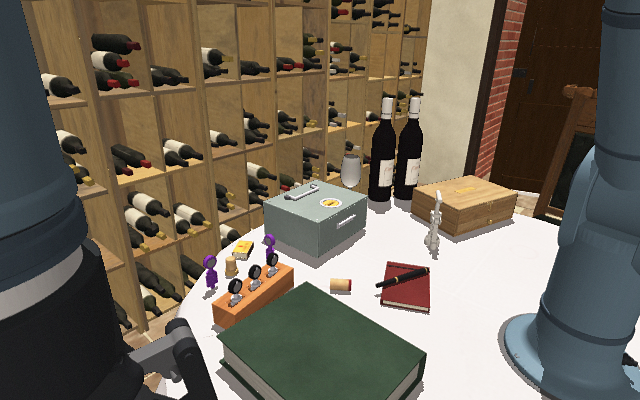

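View pics/top0.png

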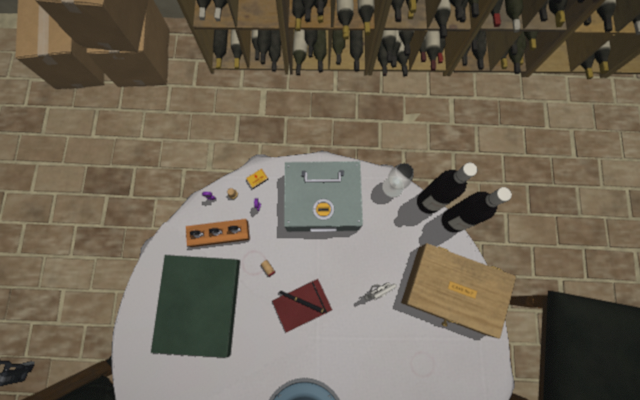

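Candidates: black key heads in the orange block (scene ~[235,287], [254,272], [272,260]; top ~[196,233], [216,231], [234,229]). The purple look-alikes (scene [210,262], [269,240]; top [207,197], [256,204]) stand off the block. I choose the three in the block and check them in a close crop.

```bash
cat > h.py <<'E'
from bench import *
import cv2,numpy as np
from scipy.spatial.transform import Rotation as R
def proj(P,X):
    M=P["camera_from_world"]; c=M[:3,:3]@np.asarray(X,float)+M[:3,3]; u=P["K"]@c; return u[:2]/u[2]
def back(P,uv,z):
    M=np.array(P["camera_from_world"]); Rr=M[:3,:3]; o=-Rr.T@M[:3,3]
    d=Rr.T@np.linalg.solve(P["K"],[uv[0],uv[1],1.]); return o+d*(z-o[2])/d[2]
E
python3 - <<'E'
from h import *
a=cv2.imread("pics/top0.png"); cv2.imwrite("pics/c1.png",cv2.resize(a[150:250,170:380],None,fx=3.8,fy=3.8,interpolation=cv2.INTER_CUBIC))
a=cv2.imread("pics/scene0.png"); cv2.imwrite("pics/c2.png",cv2.resize(a[170:330,190:380],None,fx=3.7,fy=3.7,interpolation=cv2.INTER_CUBIC))
P=camera_params("top")
for n,uv,z in [("hole",(324,208),.1),("blk",(222,234),0.0),("k",(196,233),.073),("k",(216,231),.073),("k",(234,229),.073),("purp",(256,204),.05),("purp",(207,197),.05)]:
    print(n,back(P,uv,z).round(3))
E
```

```text
hole [ 0.557 -0.047  0.1  ]
blk [0.498 0.247 0.   ]
k [0.49  0.301 0.073]
k [0.496 0.247 0.073]
k [0.502 0.198 0.073]
purp [0.578 0.145 0.05 ]
purp [0.597 0.285 0.05 ]
```

View pics/c1.png

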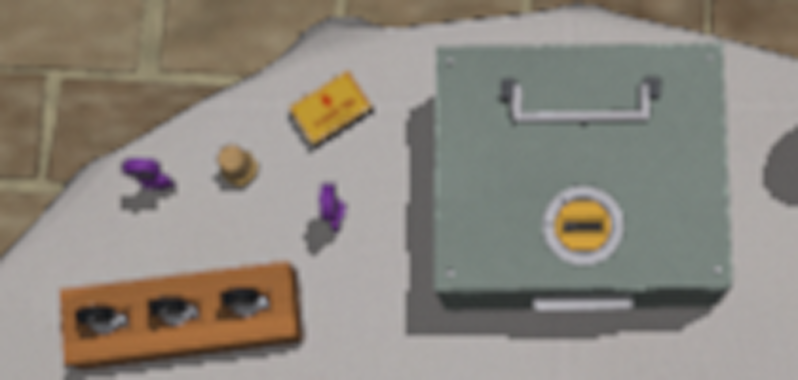

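View pics/c2.png

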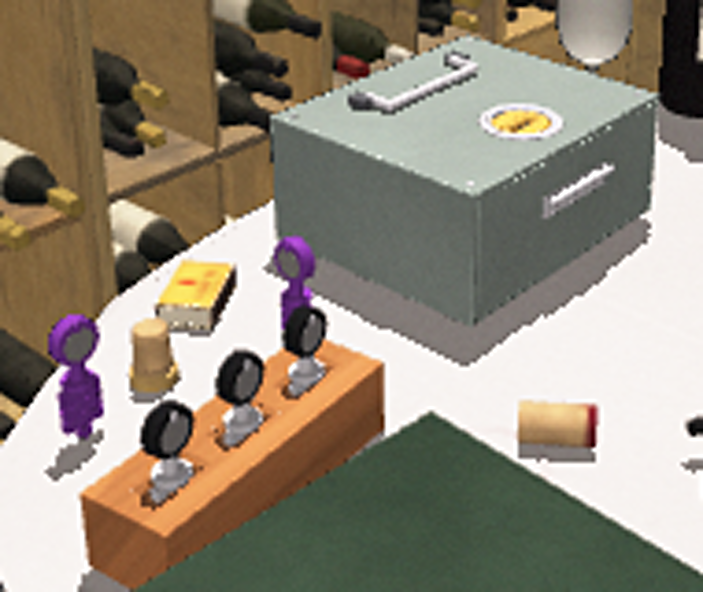

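```bash
cat >> h.py <<'E'
def down(yaw,flip=False):
    # jaw axis (tool y) along block x; z down
    t=yaw; s=-1 if flip else 1
    y=s*np.array([np.cos(t),np.sin(t),0]); z=np.array([0,0,-1.]); x=np.cross(y,z)
    return R.from_matrix(np.c_[x,y,z]).as_quat()
def wcam(P,p,q): # camera params if tcp at p,q
    M=np.array(P["camera_from_world"]); T0=np.eye(4);T0[:3,:3]=R.from_quat(read_tcp_rot()).as_matrix();T0[:3,3]=read_eef_pos()
    T=np.eye(4);T[:3,:3]=R.from_quat(q).as_matrix();T[:3,3]=p
    return dict(K=P["K"],camera_from_world=M@T0@np.linalg.inv(T))
E
python3 - <<'E'
from h import *
P=camera_params("wrist")
for f in (0,1):
  for t,h in ((.116,(.496,.247)),(0.0,(.557,-.047))):
    q=down(t,f)
    for tt in (0,-.6,-1.1): 
        j=inverse_kinematics([*h,.2],down(t+tt,f)); print(f,t,tt,None if j is None else np.round(j,2))
    for dx in (-.06,0,.06):
     for zz in (.2,.25): 
      p=[h[0]+dx,h[1],zz]; W=wcam(P,p,q); print(dx,zz,[proj(W,X).round().tolist() for X in [(*h,.09),(h[0],h[1]+.05,.073),(h[0],h[1]-.05,.073)]])
E
```

```text
0 0.116 0 [-0.97  0.28  0.51  1.9  -0.16  1.01 -0.28]
0 0.116 -0.6 [-1.    0.28  0.54  1.9  -0.17  1.01 -0.87]
0 0.116 -1.1 [-1.04  0.28  0.59  1.9  -0.18  1.01 -1.36]
-0.06 0.2 [[398.0, 206.0], [404.0, 140.0], [383.0, 253.0]]
-0.06 0.25 [[385.0, 189.0], [391.0, 134.0], [374.0, 231.0]]
0 0.2 [[322.0, 198.0], [329.0, 131.0], [316.0, 246.0]]
0 0.25 [[322.0, 182.0], [328.0, 127.0], [317.0, 225.0]]
0.06 0.2 [[245.0, 189.0], [253.0, 123.0], [247.0, 239.0]]
0.06 0.25 [[258.0, 175.0], [265.0, 119.0], [259.0, 219.0]]
0 0.0 0 [-0.74  0.37  0.9   1.9  -0.33  1.03  0.3 ]
0 0.0 -0.6 [-0.75  0.37  0.92  1.9  -0.35  1.03 -0.28]
0 0.0 -1.1 [-0.76  0.38  0.94  1.9  -0.36  1.04 -0.77]
-0.06 0.2 [[399.0, 198.0], [398.0, 131.0], [390.0, 247.0]]
-0.06 0.25 [[386.0, 182.0], [386.0, 126.0], [380.0, 225.0]]
0 0.2 [[322.0, 198.0], [322.0, 131.0], [322.0, 247.0]]
0 0.25 [[322.0, 182.0], [322.0, 126.0], [322.0, 225.0]]
0.06 0.2 [[245.0, 198.0], [246.0, 131.0], [254.0, 247.0]]
0.06 0.25 [[258.0, 182.0], [258.0, 126.0], [264.0, 225.0]]
1 0.116 0 [-0.6   0.26  0.07  1.88 -0.02  1.    2.74]
1 0.116 -0.6 [-0.67  0
[... 247 characters left out ...]
], [329.0, 131.0]]
0 0.25 [[322.0, 182.0], [317.0, 225.0], [328.0, 127.0]]
0.06 0.2 [[398.0, 206.0], [383.0, 253.0], [404.0, 140.0]]
0.06 0.25 [[385.0, 189.0], [374.0, 231.0], [391.0, 134.0]]
1 0.0 0 [-1.    0.69  1.38  1.91 -0.74  1.19 -2.49]
1 0.0 -0.6 [-0.55  0.31  0.66  1.89 -0.22  1.01  2.75]
1 0.0 -1.1 [-0.62  0.32  0.74  1.9  -0.26  1.02  2.28]
-0.06 0.2 [[245.0, 198.0], [254.0, 247.0], [246.0, 131.0]]
-0.06 0.25 [[258.0, 182.0], [264.0, 225.0], [258.0, 126.0]]
0 0.2 [[322.0, 198.0], [322.0, 247.0], [322.0, 131.0]]
0 0.25 [[322.0, 182.0], [322.0, 225.0], [322.0, 126.0]]
0.06 0.2 [[399.0, 198.0], [390.0, 247.0], [398.0, 131.0]]
0.06 0.25 [[386.0, 182.0], [380.0, 225.0], [386.0, 126.0]]
```

Run:
```python
from h import *
move_ptp([.496,.247,.22],down(.116))
P=camera_params("wrist"); im=read_camera("wrist"); cv2.imwrite("pics/w1.png",im[:,:,::-1])
np.save("w1.npy",P["camera_from_world"])
for d in tip_of("wrist","key_1_head"): print(d["at"],d["confidence"],back(P,d["at"],.073).round(4))
move_ptp([.557,-.047,.24],down(0))
P=camera_params("wrist"); im=read_camera("wrist"); cv2.imwrite("pics/w2.png",im[:,:,::-1]); np.save("w2.npy",P["camera_from_world"])
for d in tip_of("wrist","keyhole"): print(d["at"],d["confidence"],back(P,d["at"],.1).round(4))
print(read_time_s(),read_eef_pos())
```

```text
[328.5, 181.8] 0.91 [0.4996 0.2543 0.073 ]
[446.1, 164.4] 0.91 [0.6002 0.2822 0.073 ]
[391.3, 296.1] 0.66 [0.5764 0.1451 0.073 ]
[319.9, 187.9] 0.71 [ 0.5543 -0.0438  0.1   ]
4.1667 [ 0.55717296 -0.04394023  0.23959062]
```

View pics/w1.png

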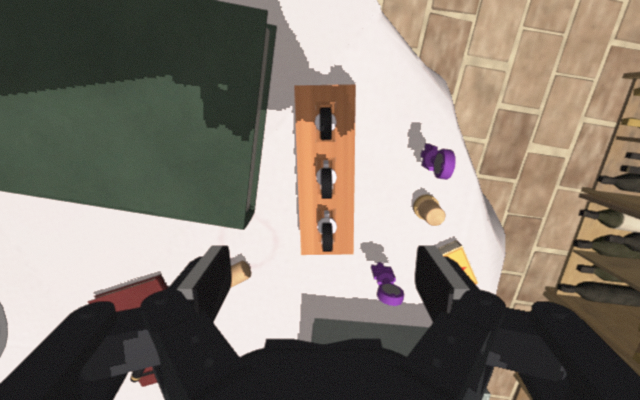

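View pics/w2.png

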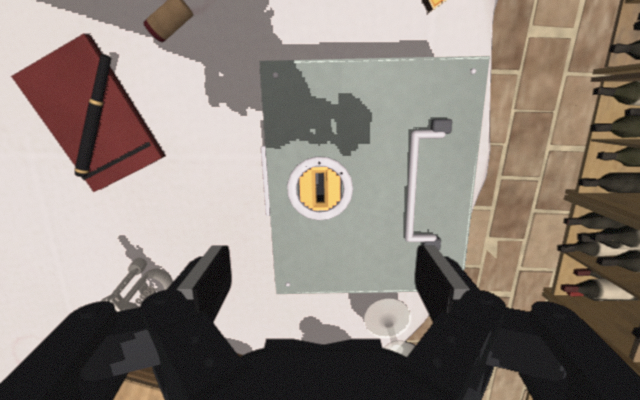

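Run:
```python
from h import *
print(read_eef_pos(),R.from_quat(read_tcp_rot()).as_matrix().round(4).tolist())
K=camera_params("wrist")["K"]
a=cv2.imread("pics/w1.png"); P=dict(K=K,camera_from_world=np.load("w1.npy"))
g=a.max(2); m=(g<75).astype(np.uint8); 
roi=np.zeros_like(m); roi[95:254,300:352]=1; m*=roi
n,l,s,c=cv2.connectedComponentsWithStats(m)
ks=[]
for i in range(1,n):
    if s[i,4]>60:
        b=s[i]; ctr=(b[0]+b[2]/2-.5,b[1]+b[3]/2-.5); print(b,c[i].round(1),ctr,back(P,c[i],.073).round(4),back(P,ctr,.073).round(4)); ks.append(back(P,ctr,.073))
hsv=cv2.cvtColor(a,cv2.COLOR_BGR2HSV); o=((hsv[...,0]>5)&(hsv[...,0]<16)&(hsv[...,1]>140)).astype(np.uint8); o[:,:270]=0;o[:,380:]=0;o[270:]=0
cn=max(cv2.findContours(o,0,1)[0],key=cv2.contourArea); r=cv2.minAreaRect(cn); bx=cv2.boxPoints(r); B=[back(P,p,.045).round(4) for p in bx]; print("block",bx.round(1).tolist(),B)
cv2.imwrite("pics/c3.png",cv2.resize(a[75:265,270:390],None,fx=3.1,fy=3.1,interpolation=cv2.INTER_NEAREST))
a=cv2.imread("pics/w2.png"); P2=dict(K=K,camera_from_world=np.load("w2.npy"))
hsv=cv2.cvtColor(a,cv2.COLOR_BGR2HSV); y=((hsv[...,0]>15)&(hsv[...,0]<32)&(hsv[...,1]>120)).astype(np.uint8);y[:,:285]=0;y[:,355:]=0;y[:155]=0;y[225:]=0
cn=max(cv2.findContours(y,0,1)[0],key=cv2.contourArea); e=cv2.fitEllipse(cv2.convexHull(cn)); print("disc",e,back(P2,e[0],.1))
g=a.max(2); m=(g<90).astype(np.uint8); roi=np.zeros_like(m);roi[160:215,305:337]=1;m*=roi
cn=max(cv2.findContours(m,0,1)[0],key=cv2.contourArea); r=cv2.minAreaRect(cn); print("slot",r,back(P2,r[0],.1))
for uv in [(276,293),(263,61),(489,57)]: print(back(P2,uv,.1).round(4))
cv2.imwrite("pics/c4.png",cv2.resize(a[150:225,280:360],None,fx=6,fy=6,interpolation=cv2.INTER_NEAREST))
```

```text
[ 0.55717296 -0.04394023  0.23959062] [[-0.0048, 1.0, -0.0007], [1.0, 0.0048, 0.001], [0.001, -0.0007, -1.0]]
[319 107  13  33 362] [325.2 122.5] (np.float64(325.0), np.float64(123.0)) [0.4905 0.3052 0.073 ] [0.4903 0.3048 0.073 ]
[321 168  11  30 290] [325.8 182.3] (np.float64(326.0), np.float64(182.5)) [0.4973 0.2535 0.073 ] [0.4975 0.2534 0.073 ]
[322 223  10  28 258] [326.7 236.4] (np.float64(326.5), np.float64(236.5)) [0.5045 0.2016 0.073 ] [0.5043 0.2015 0.073 ]
block [[296.0, 86.0], [353.0, 86.0], [353.0, 253.0], [296.0, 253.0]] [array([0.4607, 0.3325, 0.045 ]), array([0.5119, 0.3386, 0.045 ]), array([0.5362, 0.1737, 0.045 ]), array([0.4765, 0.1665, 0.045 ])]
disc ((319.83880615234375, 188.30780029296875), (43.19255447387695, 45.05723190307617), 91.11893463134766) [ 0.5542791  -0.04419626  0.1       ]
slot ((320.0, 187.5), (27.0, 6.0), 90.0) [ 0.55441995 -0.04346538  0.1       ]
[ 0.5118 -0.1493  0.1   ]
[0.5099 0.0587 0.1   ]
[0.6859 0.062  0.1   ]
```

View pics/c3.png

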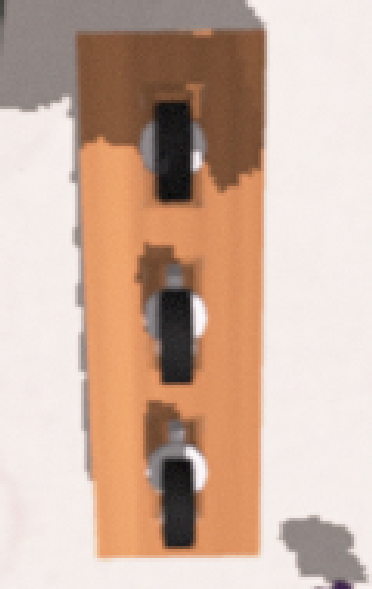

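View pics/c4.png

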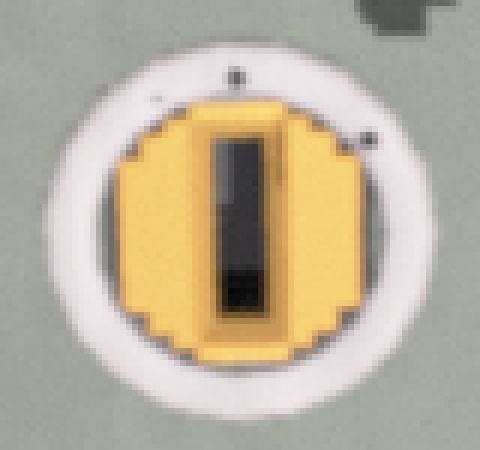

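```bash
cat >> h.py <<'E'
KEYS=[np.array([.4903,.3048]),np.array([.4975,.2534]),np.array([.5043,.2015])]
BY=.135; HOLE=np.array([.5545,-.0442]); TY=.009; DZ=.004
def st(s=""):
    print(s,"t%.2f"%read_time_s(),read_eef_pos().round(4),"yaw %.3f"%np.arctan2(*R.from_quat(read_tcp_rot()).as_matrix()[:2,1][::-1]),"F",np.round(read_ft_force(),1),"T",np.round(read_ft_torque(),2),"gap %.4f"%read_finger_gap())
def shot(c,n): cv2.imwrite(f"pics/{n}.png",read_camera(c)[:,:,::-1])
E
python3 - <<'E'
from h import *
pause(.2); st()
k=KEYS[1]
move_gripper(.04,60)
move_ptp([*k,.15],down(BY)); st("above")
pause(.2); st("settled")
shot("wrist","w3")
movel([*k,.073+DZ],down(BY),.1); pause(.1); st("at")
E
```

```text
t4.37 [ 0.5571 -0.0456  0.2398] yaw 0.002 F [ 0.1 -1.  -0.1] T [ 0.01  0.03 -0.02] gap 0.0857
above t6.09 [0.499  0.2512 0.1506] yaw 0.132 F [-0.5  0.4  0.5] T [-0.01 -0.05 -0.06] gap 0.0398
settled t6.29 [0.4988 0.2515 0.1506] yaw 0.131 F [ 0.1  0.4 -0.7] T [ 0.    0.02 -0.04] gap 0.0401
at t7.33 [0.4983 0.2537 0.0779] yaw 0.135 F [-0.3  0.2  0.4] T [-0.01 -0.05  0.01] gap 0.0402
```

View pics/w3.png

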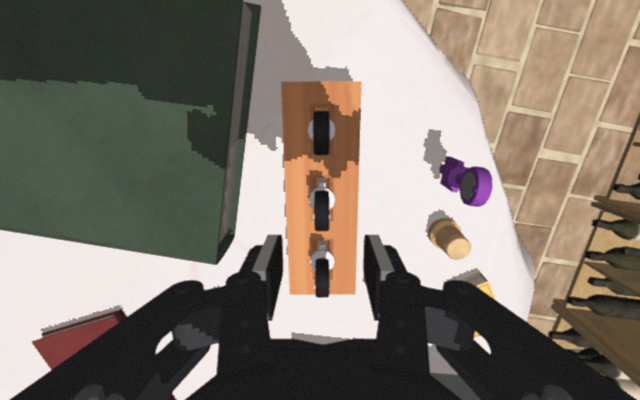

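The picture shows the keys in a line at column ~322, midway between the jaws (270 and 378). Next: grip and lift the middle key.

```bash
python3 - <<'E'
from h import *
k=KEYS[1]
move_gripper(.0,60); st("grip")
movel([*k,.20],down(BY),.15); st("lift")
move_ptp([*HOLE,.185+DZ],down(TY)); pause(.25); st("over")
movel([*HOLE,.172+DZ],down(TY),.05);pause(.2); st("low"); shot("wrist","w4"); shot("scene","s4")
E
python3 -c "
import cv2
a=cv2.imread('pics/w4.png');b=cv2.imread('pics/s4.png')
b=cv2.resize(b[160:310,200:400],(800,600),interpolation=2);cv2.imwrite('pics/s4c.png',b)"
```

```text
grip t7.70 [0.498  0.2537 0.0776] yaw 0.135 F [0.3 0.5 3.9] T [-0.04  0.15  0.02] gap 0.0089
lift t8.67 [0.4965 0.2531 0.1989] yaw 0.135 F [ 0.   0.2 -0.7] T [-0.01  0.02  0.  ] gap 0.0090
over t10.07 [ 0.5547 -0.0423  0.1889] yaw 0.012 F [ 0.7 -0.1 -1.5] T [-0.01 -0.01 -0.02] gap 0.0089
low t10.68 [ 0.5547 -0.0443  0.1762] yaw 0.009 F [ 0.2 -0.5 -1.1] T [ 0.01 -0.   -0.05] gap 0.0087
```

View pics/w4.png

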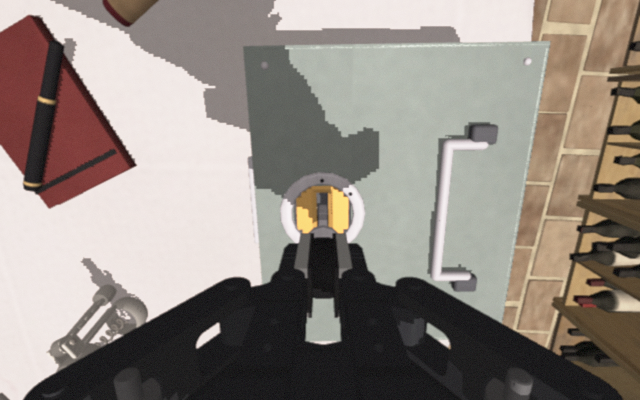

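View pics/s4c.png

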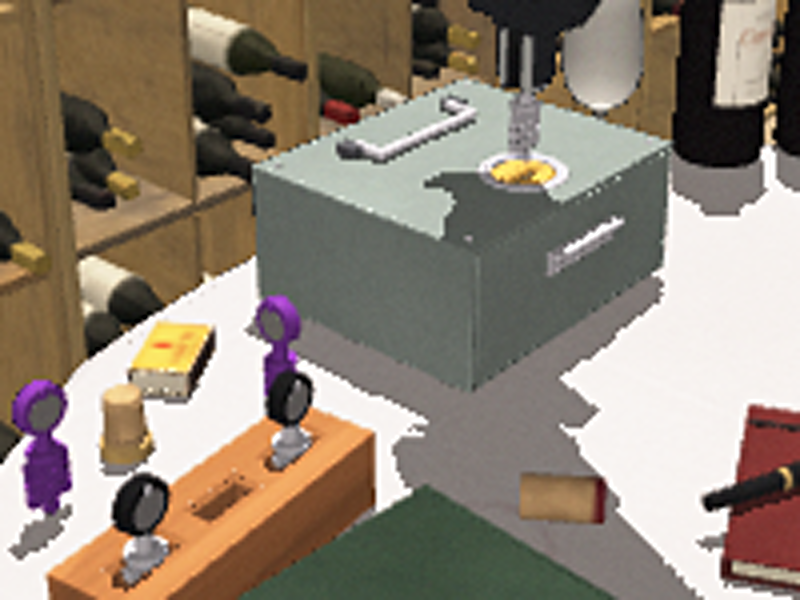

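The key hangs straight above the slot (wrist column ~322), and its tip is over the brass disc in the scene view. Now descend in steps, checking force.

```bash
cat >> h.py <<'E'
def insert(flim=12):
    for z in (.158,.148,.138,.130,.128):
        movel([*HOLE,z+DZ],down(TY),.05); pause(.05); st("z%.3f"%z)
        if abs(read_ft_force()[2])>flim: print("stop"); return False
    pause(.15); st("in"); return True
def turn(to=1.15,tl=.6):
    q0=read_qpos(); n=int(round(to/.115))
    for i in range(1,n+1):
        q=q0.copy(); q[6]=q0[6]-i*to/n; move_j(q); T=read_ft_torque()
        print("%.2f"%(i*to/n),T.round(2)[2],read_ft_force().round(1),"gap %.4f"%read_finger_gap())
        if abs(T[2])>tl: break
    st("turned"); return i*to/n
E
python3 - <<'E'
from h import *
print(insert())
shot("wrist","w5")
E
```

```text
z0.158 t11.27 [ 0.5543 -0.0442  0.1617] yaw 0.009 F [ 0.3 -0.6 -0.8] T [-0.02 -0.    0.04] gap 0.0086
z0.148 t11.67 [ 0.5544 -0.0442  0.1518] yaw 0.009 F [-0.5  1.  -1. ] T [0.03 0.05 0.01] gap 0.0088
z0.138 t12.07 [ 0.5544 -0.0442  0.1418] yaw 0.009 F [0.9 0.  0.1] T [ 0.03  0.   -0.01] gap 0.0087
z0.130 t12.43 [ 0.5544 -0.0442  0.1338] yaw 0.009 F [-0.1  0.5 -1.1] T [-0.02  0.02  0.04] gap 0.0092
z0.128 t12.72 [ 0.5551 -0.0443  0.1326] yaw 0.009 F [-0.3  0.3  2.5] T [0.05 0.14 0.01] gap 0.0093
in t12.88 [ 0.5551 -0.0443  0.1326] yaw 0.009 F [0.4 0.2 4.7] T [0.03 0.08 0.08] gap 0.0088
True
```

View pics/w5.png

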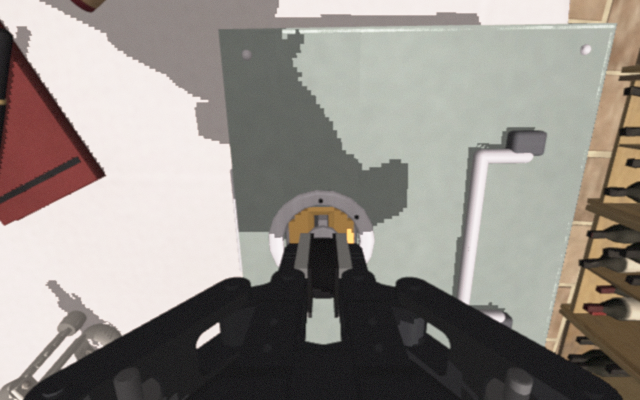

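Seated: contact force 4.7 N at the expected height. Now the turn.

Run:
```python
from h import *
a=turn(tl=.35); print(a)
shot("top","t6");shot("scene","s6")
import cv2
b=cv2.imread('pics/s6.png');cv2.imwrite('pics/s6c.png',cv2.resize(b[160:310,200:400],(800,600),interpolation=2))
```

```text
0.11 0.03 [-0.7  0.4  3.8] gap 0.0085
0.23 0.07 [-1.9  1.2  6. ] gap 0.0088
0.34 0.03 [-2.9  0.4  4.7] gap 0.0090
0.46 -0.03 [-0.9  1.2  3.6] gap 0.0087
0.57 0.03 [-1.   0.7  5.1] gap 0.0091
0.69 -0.01 [-0.9  0.3  4.9] gap 0.0092
0.80 -0.01 [-0.9 -0.5  3.1] gap 0.0091
0.92 -0.0 [ 0.4 -0.4  2.8] gap 0.0092
1.03 0.07 [ 0.8 -1.2  3. ] gap 0.0089
1.15 0.0 [ 0.7 -1.1  0.9] gap 0.0091
turned t15.43 [ 0.5556 -0.0447  0.1327] yaw -1.135 F [ 0.7 -1.1  0.9] T [-0.31 -0.3   0.  ] gap 0.0091
1.15
```

View pics/s6c.png

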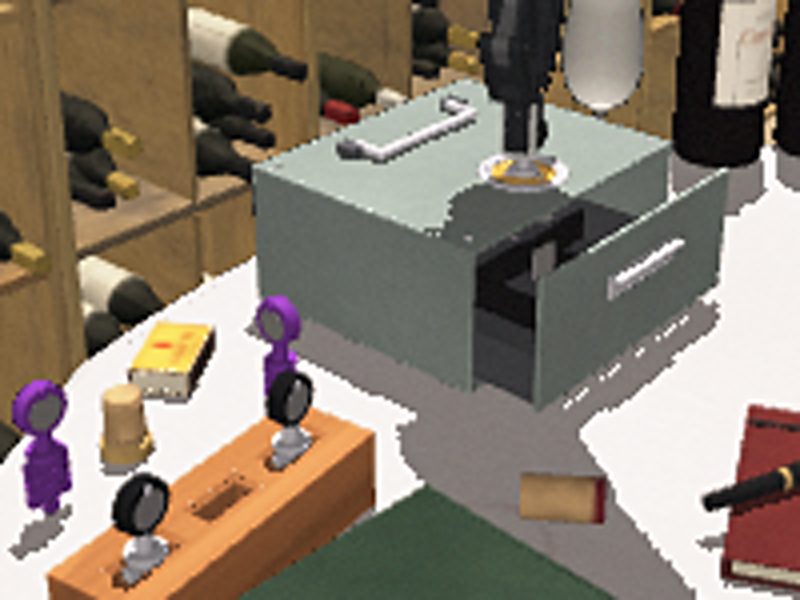

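The drawer is out with the first key. Turn back, release and withdraw.

Run:
```python
from h import *
for y in (-.75,-.35,TY):
    q=read_qpos(); c=np.arctan2(*R.from_quat(read_tcp_rot()).as_matrix()[:2,1][::-1]); q[6]+=y-c; move_j(q)
st("back")
move_gripper(.03); pause(.2); st("open")
p=read_eef_pos(); movel([p[0],p[1],.20],None,.08)
move_ptp([.45,.08,.30],down(0)); pause(.5); st("away")
shot("wrist","w7"); shot("scene","s7"); shot("top","t7")
for n in ("key_1_head",):
  for c in ("scene","top"):
    print([(d["at"],round(d["confidence"],2)) for d in tip_of(c,n)])
for c in ("scene","top"):
  print(c,[proj(camera_params(c),X).round(1).tolist() for X in ((*HOLE,.128),(*KEYS[0],.073),(*KEYS[2],.073))])
b=cv2.imread('pics/s7.png');cv2.imwrite('pics/s7c.png',cv2.resize(b[160:310,200:400],(800,600),interpolation=2))
```

```text
back t16.88 [ 0.5548 -0.044   0.1326] yaw 0.005 F [-0.9 -0.6  3.4] T [-0.    0.1  -0.06] gap 0.0090
open t17.42 [ 0.5548 -0.0441  0.1325] yaw 0.009 F [-0.1 -0.3  0.7] T [-0.    0.01  0.  ] gap 0.0299
away t19.69 [0.4501 0.0797 0.2998] yaw -0.001 F [0.5 0.6 0.4] T [ 0.    0.   -0.04] gap 0.0302
[([210.5, 262.0], 0.84), ([329.3, 193.0], 0.58), ([269.9, 241.7], 0.5)]
[([322.4, 208.4], 0.45)]
scene [[330.8, 193.0], [235.0, 286.9], [272.4, 260.0]]
top [[323.3, 206.8], [194.7, 232.8], [232.9, 228.1]]
```

View pics/s7c.png

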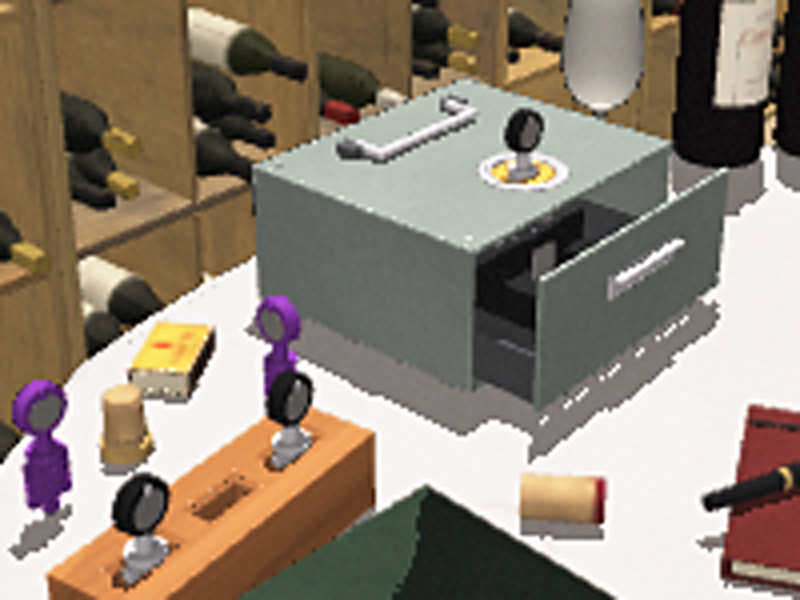

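View pics/w7.png

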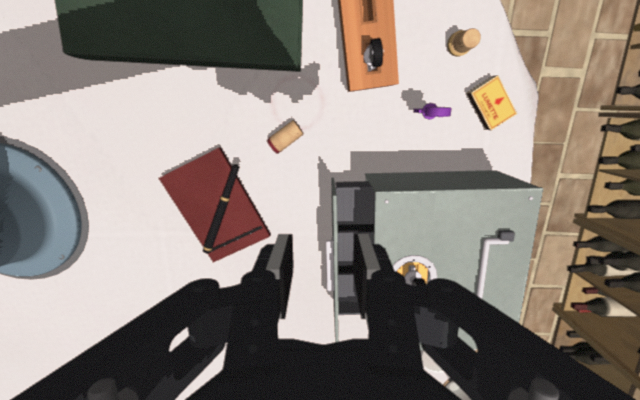

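The key stands upright in the lock (scene px [329,193] against [331,193] predicted) and the drawer is out. The other two keys are untouched in the block, and the glass and bottles look unmoved. Handing in.

Run:
```python
from h import *
print(sign_off())
```

```text
the job is handed in; nothing more can be done
None
```

The first key I tried, the middle one, opened the till: I pushed it fully down, turned it about 1.15 rad clockwise, and the drawer sprang out. I turned it back, released it and moved the arm clear, then handed the job in at about 20 s of the 72 s allowed. Hand-in reports no verdict.

**Last checks:**
- **Key in the lock:** it stands upright, within about 2 px of its predicted position in both the scene and top cameras.
- **Drawer:** it is clearly out in the picture, but I did not measure how far.
- **Other two keys:** I never touched them, and they still stand upright in the block.
- **Glass and bottles:** they look unmoved by eye; I did not re-measure their positions.
- **Forces:** the highest wrist reading I printed was about 6 N.

**Detector disagreement:** in the last pictures it missed both keys in the block, in both cameras, and in the scene view it reported the purple look-alikes instead. I confirmed those two keys by eye.

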